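# Switch on a machine under its push-latch dust cover

## Robot

A 6-joint arm with a two-finger parallel gripper is mounted at the origin on the work surface. World frame = base frame: x ahead of the robot, y to its left, z up, the work surface at z = 0. Lengths are in m, angles in rad, forces in N, time in s.
With the tool pointing down it reaches from about 0.225 to 0.875 m from the base axis. Payload 3.4 kg.
Tool frame: the origin (TCP) lies between the finger pads; the fingertips stand 8 mm ahead of it and the grasp point (between the pads) lies 11 mm behind it; z points along the fingers, y is the line along which they close (so a half turn about z gives the same grasp; the last joint's range is limited). The gripper opens to 85 mm and grips with 20 to 120 N. Pads are 22 mm wide; open, the fingers measure 114 mm over their backs; the gripper's body (76 mm by 85 mm) begins 54 mm behind the grasp point. The pads swing forward as they close: fully open they stand 13 mm farther back than shut.
Start: joints at [1.014, 0.276, 1.505, -0, 1.361, -0.121], TCP at [0.243, 0.521, 0.239] pointing down, gripper open.
Joint ranges: [-2.89, 2.89], [-0.75, 2.08], [0.22, 2.7], [-1.18, 4.32], [0.11, 2.71], [-2.7, 2.7]. Speed limits (rad/s): [2.57, 2.57, 3.14, 3.14, 3.14, 3.14].

## Interface

Orientations are given as a unit quaternion [w, x, y, z].
In Python, from rig import manip, optics, finder gives the robot as it stands.
- The arm moves only by the tool servo_tool, never from a script. Its argument "increments" is a list of rows, each a list of 7 numbers: the shift along the tool's x, y, z in cm, then the turn, a rotation vector about the tool's x, y, z in degrees, then the closure, from -1 (fully open) to 1 (shut). In form: [[x, y, z, rx, ry, rz, gripper], ...]. A call has exactly 5 rows; each row shifts and turns the commanded pose from where the row before left it, along the tool's axes as they then stand; what a row does not reach is not made up. A row lasts 1/10 s, in which the tool goes at most 50 mm and 8.59 degrees, less where a joint would pass 70% of its speed; a pose out of reach is approached as far as the arm can. A call is refused whole if a number of a shift passes 5 or a number of a turn 8.59, either way. A call with a gripper value outside its range is refused whole. The fingers move at their own pace and stop on an object; "squeeze" is the grip in N (left out, the last holds). Time passes only in rows, so rows that do not move let the fingers close, or fill a call up. It gives the time, the measured TCP pose, the force, the opening and the grip force at its end, in the units of the state.
- manip.get_state(): the state, without advancing time (a new reading comes with each control period).
- optics.get_image(name): name is "scene" or "top" or "wrist"; returns the picture (480x640x3 uint8, red, green, blue); there is no depth.
- optics.get_calibration(name): a dict with "fov_y" (degrees; the focal length in pixels is half the picture's height over the tangent of half this angle, whatever the lens; pixels are square), "cx", "cy" (the principal point, pixels), "world_to_cam" (4x4, takes a point from world to camera coordinates). Camera axes: x right, y down, z forward; pixel columns grow to the right and rows downward; lengths in m; the calibration is good to about 2 mm. A picture is of the moment at which its call begins: read the wrist's pose just before it. get_calibration takes no time and is no camera call; for the wrist camera it gives the pose at the moment of the call.
- manip.sign_off(): hands the job in; it is judged then, once.
Trained networks look in the newest picture that a camera, given by its name, has taken for a name from the list of things; names that differ only in an ending like _2 or _b are one class to them, and where a whole thing is asked for, a point or a joint stands for the part that bears it (a point fixed in the world has none). Each returns a list of dicts, best first, with "p" (0 to 1); they miss things now and then, are a little off and sometimes report something else, mostly with a low value. They report only what shows in the picture. A call takes as long as a camera call.
- finder.silhouettes(label, camera): "region" (480x640 bool, what is visible of it) and "box" ([centre column, centre row, width, height] in pixels, round what is visible of it).
- finder.tip_of(label, camera): "at" ([column, row] in pixels: a listed point, or the origin of a listed thing).
The state is a dict: "clock": time; "qpos": joint angles; "qd": joint speeds; "effort": joint torques, N m; "position": TCP position; "ee_rot": TCP orientation; "contact_force": force on the tool from outside, world axes, zero at the start; "moment": the same for the moment, N m; "width": finger opening in m; "gripper_force": force on a finger pad.
Only numpy, scipy, OpenCV 4.12 (cv2) and the standard library are available. Lean on these libraries where they do the work, as an engineer would, in place of code of your own. Each camera call takes 0.05 s, during which the arm holds its last target. There are 200 camera calls.

## Task

Switch on the narrower of the two grey switch boxes: press its dust cover with your fingertips so that it pops open, push down the raised end of the rocker switch inside, then press the cover shut again so that it latches flush. Only push, do not grip or lift anything; leave the wider box shut and the tools and other things around where they lie.

Things in the scene. Friction and masses are not known exactly. Their poses are not given: they have to be found in the camera images.
- small_box: The narrower of two grey switch boxes, fixed to the bench, 142 x 126 x 80 mm high (x, y, z). Origin on the bench under it; x points away from the robot at yaw 0, z up; it spans x -67 to +75 mm. A well in its top (x -47 to +61 mm, 94 mm wide, 35 mm deep) holds one black rocker switch and is closed by a hinged aluminium cover, 100 x 90 x 5 mm, flush with the top.
- cover_hinge (a point): Middle of the cover's hinge line, fixed on the small box at its x = +55 mm (the far end), 77.5 mm above the bench; the line runs along the box's y. The cover's free edge is 100 mm nearer the robot when shut. When open at 1.15 rad the free edge stands about 170 mm above the bench and its outer face looks away from the robot, so swing it shut from behind.
- cover (a joint): Small box's cover: 0 latched flush, positive open, -0.071 pressed in to the stop (free edge 7 mm down, 2 to 4 N). Push-push latch: press the free end to the stop and let go, and a spring (1.5 N at the free edge) swings it up to about 1.15 rad, yielding if pushed (to 1.5). Swing it down, press to the stop and let go: it returns to 0 and stays. A press that stops short may not change it.
- cover_spot (a point): Centre of the press mark (a 22 mm ring) on the top face of the small box's cover, 85 mm from the hinge line, on the middle line, 15 mm from the free edge. Moves with the cover.
- rocker (a joint): Rocker switch in the small box: 0 = off (its end towards the box's +y, the left seen from the robot, stands up), 0.4 = on (that end fully down). It stays where it is left. Turning it takes 1 to 3 N on the end.
- rocker_end (a point): Point on the rocker's top face, 20 mm from its pivot towards its +y end. The paddle is 26 mm (x) by 52 mm (y), its pivot at x = -17, y = 0, 57 mm up in the small box's frame. The point is about 64 mm above the bench when off (16 mm below the rim), 56 mm when on. The well's walls are 27 mm from it in +y and 30 mm towards the robot.
- large_box: The wider switch box, same make, 142 x 186 x 80 mm, cover 150 mm wide, fixed to the bench. Not to be opened. Origin on the bench under it.
- large_cover (a joint): Angle of the wide box's cover, same latch: 0 latched shut. It must stay shut.
- screwdriver: Screwdriver, 190 mm, lying loose between the two boxes; leave it. Origin on the bench under its middle.
- wrench: Wrench, 170 mm, lying loose near the robot; leave it. Origin on the bench under its middle.
- bearing: Steel bearing ring, 44 mm across, 14 mm high, loose; leave it. Origin on the bench under its middle.
- jar: Open glass jar, 72 mm across, 85 mm high, loose; leave it. Origin on the bench under its middle.
- spray_can: Spray can, 54 mm across, 150 mm high, standing loose; leave it. Origin on the bench under its middle.
- carton: Small carton, 70 x 100 x 50 mm, loose; leave it. Origin on the bench under its middle.
- battery: Black battery pack, 110 x 60 x 35 mm, loose; leave it. Origin on the bench under its middle.

How it is judged:
By the outcome, as a careful person would: the job done as asked, in the order asked, and still so for the second after the job is handed in, with the robot touching nothing.
It also fails if it takes over 51 s, if anything falls off the work surface, if the arm or the gripper's body presses on something with over 40 N, if the wrist force passes 120 N, or if a joint passes its speed limit or range.

## Working session

There is one attempt and no reset: what is moved stays moved. The work goes in short steps, Python scripts to look and compute and a tool call to move; the robot and the scene stay as the last step left them, time stands still between calls to the robot, and variables do not carry over. Pictures are saved under pics/ and viewed, at most 10 in all, crops included, and the job is handed in when it is done.

Besides the shell and the picture viewer there is one more tool, called after "Emit:" as name(argument=value, ...), one argument or row to a line, values as JSON. servo_tool: Moves the arm, as the interface text tells. Its arguments: {"type":"object","properties":{"increments":{"type":"array","items":{"type":"array","items":{"type":"number"}}},"squeeze":{"type":"number"}},"required":["increments"]}

```bash
mkdir -p pics
cat > h.py <<'E'
import numpy as np, cv2
from scipy.spatial.transform import Rotation as R
from rig import manip, optics, finder
def snap(c,f): cv2.imwrite('pics/'+f,optics.get_image(c)[:,:,::-1])
def ray(c,px):
    k=optics.get_calibration(c);f=240/np.tan(np.radians(k['fov_y']/2));M=np.array(k['world_to_cam'])
    d=M[:3,:3].T@np.array([(px[0]-k['cx'])/f,(px[1]-k['cy'])/f,1]);return -M[:3,:3].T@M[:3,3],d
def atz(c,px,z):
    o,d=ray(c,px);return o+d*(z-o[2])/d[2]
def proj(c,p):
    k=optics.get_calibration(c);f=240/np.tan(np.radians(k['fov_y']/2));M=np.array(k['world_to_cam'])
    q=M[:3,:3]@np.array(p)+M[:3,3];return np.array([f*q[0]/q[2]+k['cx'],f*q[1]/q[2]+k['cy']])
def st():
    s=manip.get_state();q=s['ee_rot'];r=R.from_quat([q[1],q[2],q[3],q[0]])
    print(s['clock'],np.round(s['position'],4),'rot\n',np.round(r.as_matrix(),3),'F',np.round(s['contact_force'],1),'w',s['width'],np.round(s['qpos'],3));return s,r
E
python3 - <<'E'
from h import *
st()
snap('scene','s0.png');snap('top','t0.png')
for c in('top','scene'):
  for l,z in(('small_box',0),('cover_hinge',.0775),('cover_spot',.08),('large_box',0),('spray_can',0),('jar',0),('carton',0),('battery',0),('screwdriver',0),('wrench',0),('bearing',0)):
    for r in finder.tip_of(l,c)[:2]: print(c,l,round(r['p'],2),np.round(r['at']),np.round(atz(c,r['at'],z),3))
E
```

```text
0.0 [0.2425 0.5208 0.2384] rot
 [[-0.907  0.422 -0.001]
 [ 0.422  0.907 -0.002]
 [ 0.    -0.002 -1.   ]] F [ 0.   0.1 -0.4] w 0.08560865339819965 [ 1.014  0.277  1.506 -0.     1.361 -0.121]
top small_box 0.64 [393. 273.] [ 0.512 -0.196  0.   ]
top cover_hinge 0.56 [390. 248.] [ 0.566 -0.175  0.077]
top cover_spot 0.62 [400. 282.] [ 0.49  -0.197  0.08 ]
top large_box 0.95 [211. 236.] [0.595 0.251 0.   ]
top jar 0.82 [501. 299.] [ 0.452 -0.461  0.   ]
top battery 0.77 [262. 160.] [0.785 0.132 0.   ]
top screwdriver 0.96 [319. 259.] [ 0.543 -0.013  0.   ]
top screwdriver 0.21 [212. 237.] [0.593 0.249 0.   ]
top wrench 0.97 [348. 328.] [ 0.376 -0.088  0.   ]
top bearing 0.67 [274. 322.] [0.388 0.093 0.   ]
top bearing 0.37 [390. 273.] [ 0.512 -0.188  0.   ]
scene small_box 0.83 [263. 284.] [ 0.518 -0.189  0.   ]
scene cover_hinge 0.89 [281. 267.] [ 0.573 -0.18   0.078]
scene cover_hinge 0.17 [313. 255.] [ 0.619 -0.097  0.078]
scene cover_spot 0.69 [248. 260.] [ 0.485 -0.202  0.08 ]
scene large_box 0.65 [366. 211.] [0.594 0.258 0.   ]
scene spray_can 0.88 [400. 183.] [0.62  0.474 0.   ]
scene jar 0.56 [175. 342.] [ 0.459 -0.46   0.   ]
scene carton 0.6 [351. 304.] [ 0.756 -0.136  0.   ]
scene battery 0.46 [399. 184.] [0.618 0.468 0.   ]
scene battery 0.44 [277. 267.] [ 0.51  -0.114  0.   ]
scene screwdriver 0.62 [312. 256.] [ 0.568 -0.021  0.   ]
scene wrench 0.45 [246. 247.] [ 0.376 -0.086  0.   ]
scene bearing 0.71 [286. 216.] [0.389 0.104 0.   ]
```

View pics/t0.png

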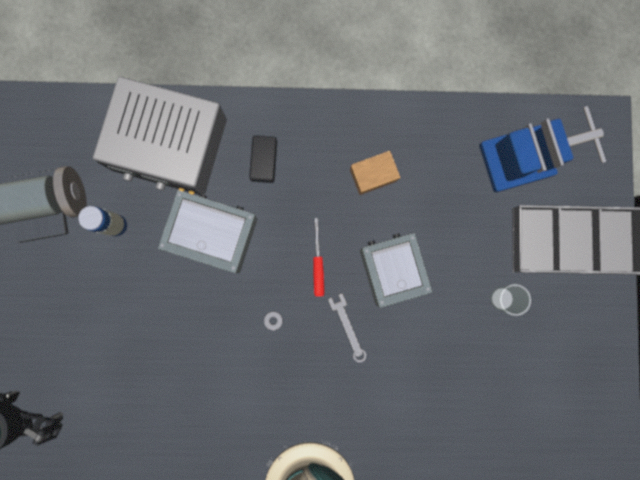

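View pics/s0.png

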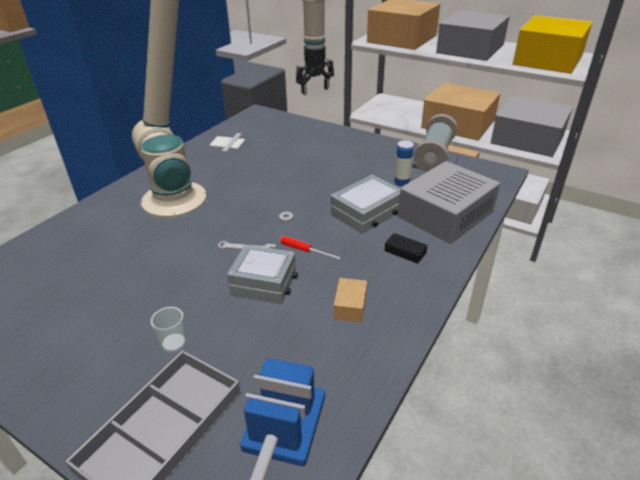

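The top view shows the narrow box with its centre at about (397,271) and its hinges at (370,242) and (397,235), so yaw is about +16°. In the scene view the narrow box is at (263,275), the carton lies behind it, and the wide box is far left.

```bash
cat >> h.py <<'E'
def plan(goals,rot0=None,p0=None):
    """goals: list of (pos, Rmat, nrows, grip): print rows"""
    s=manip.get_state();q=s['ee_rot'];r=R.from_quat([q[1],q[2],q[3],q[0]]) if rot0 is None else rot0
    p=np.array(s['position']) if p0 is None else np.array(p0)
    for g,Rg,n,gr in goals:
        Rg=R.from_matrix(Rg);dr=(Rg*r.inv()).as_rotvec()
        for i in range(n):
            p2=p+(np.array(g)-p)/(n-i);r2=R.from_rotvec(dr/n)*r
            d=np.round(r.inv().apply(p2-p)*100,2);w=np.round(np.degrees((r.inv()*r2).as_rotvec()),2)
            print([*d.tolist(),*w.tolist(),gr],end=',\n' if i%5==4 else ',')
            p=p+r.apply(d/100);r=r*R.from_rotvec(np.radians(w))
        print('->',np.round(p,4))
def boxR(yaw,tilt=0,flip=True):
    # tool z down tilted forward (+box x) by tilt; tool x = +box x if flip
    c,s=np.cos(tilt),np.sin(tilt); z=np.array([s,0,-c]);y=np.array([0,-1.,0])
    if not flip: y=-y
    x=np.cross(y,z);return R.from_euler('z',yaw).as_matrix()@np.c_[x,y,z]
E
python3 - <<'E'
from h import *
s,r=st()
k=optics.get_calibration('wrist');M=np.array(k['world_to_cam']);c=-M[:3,:3].T@M[:3,3]
print('cam in tool',r.inv().apply(c-s['position']),'axis',r.inv().apply(M[2,:3]),'right',r.inv().apply(M[0,:3]),k['fov_y'])
optics.get_image('top')
m=finder.silhouettes('small_box','top')[0];print(m['p'],m['box'])
cn,_=cv2.findContours(m['region'].astype('uint8'),0,2);q=cv2.minAreaRect(max(cn,key=len));b=cv2.boxPoints(q);print(q)
for x in b: print(atz('top',x,.08))
print('---flip');plan([((.44,-.21,.30),boxR(.28),20,1)])
E
```

```text
1.2 [0.2428 0.5213 0.2393] rot
 [[-0.907  0.422  0.   ]
 [ 0.422  0.907  0.   ]
 [-0.     0.    -1.   ]] F [ 0.2 -0.1  0.7] w 0.08546411631333835 [ 1.014  0.276  1.505 -0.     1.361 -0.121]
cam in tool [ 0.08115054 -0.00085548 -0.13470893] axis [-0.31334207  0.00122697  0.94963953] right [ 1.37932148e-03  9.99998699e-01 -8.36914939e-04] 68.78477054771123
0.76 [395.1, 268.2, 71.1, 75.2]
((394.4819030761719, 268.51708984375), (67.02706146240234, 58.05598449707031), 73.1785888671875)
[ 0.57288054 -0.09839453  0.08      ]
[ 0.61403295 -0.22638286  0.08      ]
[ 0.4673131  -0.27137015  0.08      ]
[ 0.42719103 -0.14423524  0.08      ]
---flip
[-2.44, -2.9, -0.3, 0.0, -0.0, 6.95, 1],[-2.77, -2.58, -0.3, 0.0, -0.0, 6.95, 1],[-3.06, -2.23, -0.3, 0.0, -0.0, 6.95, 1],[-3.31, -1.84, -0.3, 0.0, -0.0, 6.95, 1],[-3.51, -1.43, -0.3, 0.0, -0.0, 6.95, 1],
[-3.65, -0.99, -0.3, 0.0, -0.0, 6.95, 1],[-3.75, -0.54, -0.3, 0.0, -0.0, 6.95, 1],[-3.79, -0.08, -0.31, 0.0, -0.0, 6.95, 1],[-3.77, 0.37, -0.3, -0.0, -0.0, 6.95, 1],[-3.7, 0.83, -0.31, -0.0, -0.0, 6.95, 1],
[-3.57, 1.27, -0.3, -0.0, -0.0, 6.95, 1],[-3.39, 1.69, -0.31, -0.0, -0.0, 6.95, 1],[-3.16, 2.09, -0.3, -0.0, -0.0, 6.95, 1],[-2.88, 2.45, -0.31, -0.0, -0.0, 6.95, 1],[-2.56, 2.78, -0.3, -0.0, -0.0, 6.95, 1],
[-2.21, 3.08, -0.31, -0.0, -0.0, 6.95, 1],[-1.82, 3.32, -0.3, -0.0, -0.0, 6.95, 1],[-1.41, 3.51, -0.31, -0.0, -0.0, 6.95, 1],[-0.97, 3.66, -0.3, -0.0, -0.0, 6.95, 1],[-0.52, 3.75, -0.31, -0.0, -0.0, 6.95, 1],
-> [ 0.44 -0.21  0.3 ]
```

Run:
```python
from h import *
plan([((.485,-.20,.25),boxR(.28,0,False),15,1)])
```

```text
[-3.49, -3.68, -0.07, 0.0, 0.0, -2.73, 1],[-3.32, -3.84, -0.07, 0.0, 0.0, -2.73, 1],[-3.13, -3.99, -0.07, 0.0, 0.0, -2.73, 1],[-2.93, -4.14, -0.07, 0.0, 0.0, -2.73, 1],[-2.73, -4.27, -0.07, 0.0, 0.0, -2.73, 1],
[-2.53, -4.4, -0.07, 0.0, 0.0, -2.73, 1],[-2.32, -4.51, -0.07, 0.0, 0.0, -2.73, 1],[-2.1, -4.62, -0.07, 0.0, 0.0, -2.73, 1],[-1.87, -4.71, -0.07, 0.0, 0.0, -2.73, 1],[-1.65, -4.8, -0.07, 0.0, 0.0, -2.73, 1],
[-1.42, -4.87, -0.07, 0.0, 0.0, -2.73, 1],[-1.18, -4.93, -0.07, 0.0, 0.0, -2.73, 1],[-0.95, -4.98, -0.08, 0.0, 0.0, -2.73, 1],[-0.71, -5.03, -0.07, 0.0, 0.0, -2.73, 1],[-0.47, -5.05, -0.08, -0.0, 0.0, -2.73, 1],
-> [ 0.485 -0.2    0.25 ]
```

Emit:
servo_tool(
  increments=[
    [-3.5,-3.5,-0.1,0,0,-2.7,1],
    [-3.3,-3.7,-0.1,0,0,-2.7,1],
    [-3.1,-3.8,-0.1,0,0,-2.7,1],
    [-2.9,-4,-0.1,0,0,-2.7,1],
    [-2.7,-4.1,-0.1,0,0,-2.7,1],
  ],
)

```text
clock: 1.8
position: [0.3252, 0.2871, 0.2445]
ee_rot: [0.0, 0.099, 0.995, 0.0]
contact_force: [0.6, -0.2, 0.4]
width: 0.0122
gripper_force: 0.0
```

Emit:
servo_tool(
  increments=[
    [-2.5,-4.2,-0.1,0,0,-2.7,1],
    [-2.3,-4.3,-0.1,0,0,-2.7,1],
    [-2.1,-4.4,-0.1,0,0,-2.7,1],
    [-1.9,-4.5,-0.1,0,0,-2.7,1],
    [-1.6,-4.6,-0.1,0,0,-2.7,1],
  ],
)

```text
clock: 2.3
position: [0.4057, 0.0565, 0.2497]
ee_rot: [0.001, -0.019, 1.0, 0.0]
contact_force: [0.1, 0.2, 0.4]
width: 0.0
gripper_force: 0.0
```

Emit:
servo_tool(
  increments=[
    [-1.4,-4.7,-0.1,0,0,-2.7,1],
    [-1.2,-4.7,-0.1,0,0,-2.7,1],
    [-1,-4.7,-0.1,0,0,-2.7,1],
    [-0.7,-4.8,-0.1,0,0,-2.7,1],
    [-0.5,-4.8,-0.1,0,0,-2.7,1],
  ],
)

```text
clock: 2.8
position: [0.484, -0.173, 0.2545]
ee_rot: [0.0, -0.136, 0.991, -0.0]
contact_force: [0.7, 0.6, 0.9]
width: 0.0002
gripper_force: 0.0
```

```bash
cat > look.py <<'E'
from h import *
import sys
st();snap('wrist',sys.argv[1])
for l,z in(('cover_hinge',.0775),('cover_spot',.08),('small_box',0),('rocker_end',.064)):
    for r in finder.tip_of(l,'wrist')[:2]: print(l,round(r['p'],2),np.round(r['at']),np.round(atz('wrist',r['at'],z),4))
E
python3 look.py w1.png
```

```text
2.8 [ 0.484  -0.173   0.2545] rot
 [[-0.963 -0.269  0.001]
 [-0.269  0.963  0.   ]
 [-0.001 -0.    -1.   ]] F [0.7 0.6 0.9] w 0.00021628186482344837 [-0.479  0.175  1.604  0.     1.363 -2.322]
cover_hinge 0.86 [299. 297.] [ 0.5663 -0.1812  0.0775]
cover_spot 0.56 [294. 212.] [ 0.4826 -0.2024  0.08  ]
small_box 0.62 [300. 221.] [ 0.5089 -0.1922  0.    ]
```

View pics/w1.png

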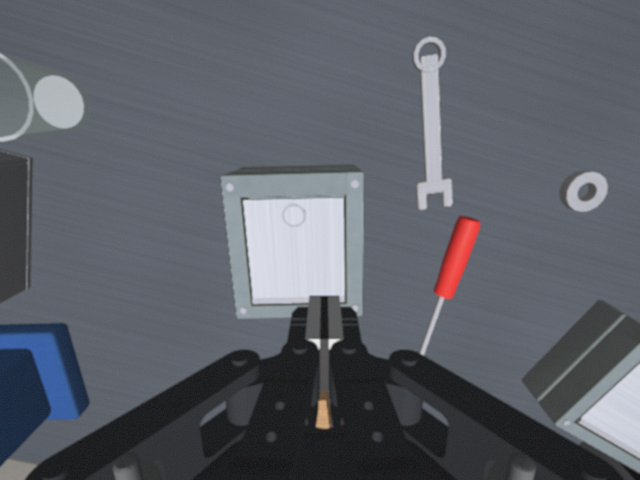

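The wrist view (robot side up) shows the small box's cover with corners near (244,198), (344,197), (347,302), (251,304) and the press ring at (293,215). The box's top corners are near (222,177) and (363,172).

Run:
```python
from h import *
from scipy.optimize import least_squares
P=[((-.045,-.045,.08),(244,198)),((-.045,.045,.08),(344,197)),((.055,-.045,.08),(251,304)),((-.03,0,.08),(293.5,215.5)),((-.067,-.063,.08),(222,177)),((-.067,.063,.08),(363,172)),((.075,-.063,.08),(237,319))]
def w(v,b): c,s=np.cos(v[2]),np.sin(v[2]);return (v[0]+c*b[0]-s*b[1],v[1]+s*b[0]+c*b[1],b[2])
def f(v): return np.concatenate([proj('wrist',w(v,b))-p for b,p in P])
o=least_squares(f,[.51,-.19,.28],x_scale=.01);v=o.x;print(v,np.round(o.fun.reshape(-1,2),1))
for n,b in(('hinge',(.055,0,.0775)),('spot',(-.03,0,.08)),('rend',(-.017,.02,.064))):print(n,np.round(w(v,b),4))
```

```text
[ 0.5126144  -0.18913381  0.29529701] [[-1.1  2.3]
 [-0.   0.8]
 [ 1.7 -2.8]
 [ 0.7 -0. ]
 [-2.2 -1.2]
 [ 1.6  0.3]
 [-0.6  0.6]]
hinge [ 0.5652 -0.1731  0.0775]
spot [ 0.4839 -0.1979  0.08  ]
rend [ 0.4905 -0.1749  0.064 ]
```

```bash
python3 look.py w2.png; python3 -c "
import cv2;i=cv2.imread('pics/w2.png')[130:350,180:420];cv2.imwrite('pics/w2c.png',cv2.resize(i,None,fx=2.5,fy=2.5,interpolation=2))"
```

```text
3.05 [ 0.4832 -0.1706  0.2539] rot
 [[-0.964 -0.267 -0.001]
 [-0.267  0.964  0.001]
 [ 0.001  0.002 -1.   ]] F [-0.1  0.8 -0.1] w 0.00028967721883407723 [-4.760e-01  1.740e-01  1.606e+00  1.000e-03  1.363e+00 -2.317e+00]
cover_hinge 0.76 [295. 297.] [ 0.5641 -0.176   0.0775]
cover_hinge 0.26 [439. 289.] [ 0.5183 -0.043   0.0775]
cover_spot 0.76 [293. 211.] [ 0.4806 -0.1987  0.08  ]
small_box 0.95 [299. 220.] [ 0.5086 -0.1917  0.    ]
rocker_end 0.62 [608. 370.] [0.5644 0.1809 0.064 ]
```

View pics/w2c.png

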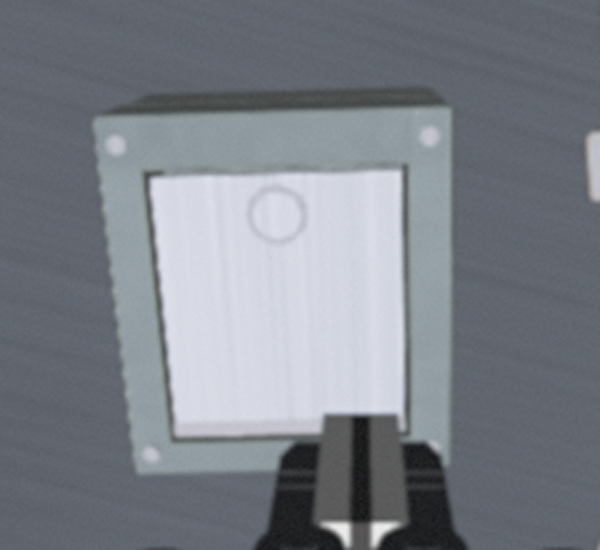

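The crop shows the well outline at px (238,199), (344,196), (248,306), the ring at (291,216) and the box top corners at (218,177), (361,173), (234,319). I'll refit on these.

```bash
python3 - <<'E'
from h import *
from scipy.optimize import least_squares
P=[((-.047,-.047,.08),(238.4,198.8)),((-.047,.047,.08),(343.6,196)),((.061,-.047,.08),(248.4,306)),((-.03,0,.08),(290.8,216)),((-.067,-.063,.08),(218,177.2)),((-.067,.063,.08),(360.8,173.2)),((.075,-.063,.08),(234.4,319.2)),((.075,.063,.08),(359.6,317))]
def w(v,b): c,s=np.cos(v[2]),np.sin(v[2]);return (v[0]+c*b[0]-s*b[1],v[1]+s*b[0]+c*b[1],b[2])
def f(v): return np.concatenate([proj('wrist',w(v,b))-p for b,p in P])
o=least_squares(f,[.51,-.19,.28],x_scale=.01);v=o.x;print(v,np.round(o.fun.reshape(-1,2),1))
for n,b in(('hinge',(.055,0,.0775)),('spot',(-.03,0,.08)),('rend',(-.017,.02,.064))):print(n,np.round(w(v,b),4))
x,y,t=v
open('h.py','a').write(f'''
V=({x:.4f},{y:.4f},{t:.4f})
def W(b): c,s=np.cos(V[2]),np.sin(V[2]);return np.array([V[0]+c*b[0]-s*b[1],V[1]+s*b[0]+c*b[1],b[2]])
def tip(b,tilt):  # TCP so the tip is at box-frame point b
    return W((b[0]-.008*np.sin(tilt),b[1],b[2]+.008*np.cos(tilt)))
''')
E
python3 - <<'E'
from h import *
t=np.radians(15);Rb=boxR(V[2],t,False)
plan([(tip((-.033,0,.10),t),Rb,5,1),(tip((-.033,0,.088),t),Rb,5,1)])
E
```

```text
[ 0.5144175  -0.19062321  0.29660205] [[-0.6 -0.2]
 [-0.3  0.2]
 [ 0.3  0.8]
 [ 0.7  0. ]
 [-0.8 -0.9]
 [ 0.8 -0.1]
 [-0.4  0.4]
 [ 0.4  0.1]]
hinge [ 0.567  -0.1745  0.0775]
spot [ 0.4857 -0.1994  0.08  ]
rend [ 0.4923 -0.1765  0.064 ]
[0.22, -0.59, 2.94, -0.04, -3.0, -0.27, 1],[0.37, -0.59, 2.92, -0.04, -3.0, -0.27, 1],[0.53, -0.59, 2.9, -0.04, -3.0, -0.27, 1],[0.68, -0.58, 2.86, -0.04, -3.0, -0.27, 1],[0.84, -0.59, 2.82, -0.04, -3.0, -0.27, 1],
-> [ 0.4809 -0.2009  0.1078]
[0.06, 0.0, 0.23, 0.0, 0.0, -0.0, 1],[0.06, 0.0, 0.23, 0.0, 0.0, -0.0, 1],[0.06, 0.0, 0.23, 0.0, 0.0, -0.0, 1],[0.07, 0.0, 0.24, 0.0, 0.0, -0.0, 1],[0.06, 0.0, 0.23, 0.0, 0.0, -0.0, 1],
-> [ 0.4809 -0.2009  0.0958]
```

Emit:
servo_tool(
  increments=[
    [0.1,-0.6,2.9,0,-3,-0.3,1],
    [0.2,-0.6,2.9,0,-3,-0.3,1],
    [0.4,-0.6,2.9,0,-3,-0.3,1],
    [0.5,-0.6,2.9,0,-3,-0.3,1],
    [0.6,-0.6,2.8,0,-3,-0.3,1],
  ],
)

```text
clock: 3.8
position: [0.4906, -0.1983, 0.1094]
ee_rot: [0.128, -0.145, 0.981, 0.016]
contact_force: [0.3, -0.4, 0.6]
width: -0.0001
gripper_force: 0.0
```

Emit:
servo_tool(
  increments=[
    [0,0,0,0,0,0,1],
    [0,0,0,0,0,0,1],
    [0.1,0,0.2,0,0,0,1],
    [0.1,0,0.2,0,0,0,1],
    [0,0,0.1,0,0,0,1],
  ],
)

```text
clock: 4.3
position: [0.4917, -0.1984, 0.1059]
ee_rot: [0.127, -0.146, 0.981, 0.015]
contact_force: [-0.2, 1.1, -0.2]
width: 0.0005
gripper_force: 0.0
```

```bash
cat > whr.py <<'E'
from h import *
s,r=st();b=R.from_euler('z',-V[2]);p=np.array(s['position'])+.008*r.apply([0,0,1])
print('tip box',np.round(b.apply(p-[V[0],V[1],0]),4),'tilt',np.degrees(np.arcsin((b*r).apply([0,0,1])[0])))
E
python3 whr.py
```

```text
4.3 [ 0.4917 -0.1984  0.1059] rot
 [[-0.925 -0.29   0.245]
 [-0.282  0.957  0.067]
 [-0.254 -0.007 -0.967]] F [-0.2  1.1 -0.2] w 0.0004593230228048753 [-0.654  0.243  1.958  0.285  0.803 -2.704]
tip box [-0.022  -0.0009  0.0982] tilt 14.707855478100027
```

Joint 6 is at its limit in this orientation, so I'll back up and turn the tool half a turn the other way.

Emit:
servo_tool(
  increments=[
    [0,0,-0.8,0,0,7.2,1],
    [0,0,-0.8,0,0,7.2,1],
    [0,0,-0.8,0,0,7.2,1],
    [0,0,-0.8,0,0,7.2,1],
    [0,0,0,0,0,7.2,1],
  ],
)

```text
clock: 4.8
position: [0.4839, -0.2012, 0.1376]
ee_rot: [0.117, 0.167, 0.977, 0.054]
contact_force: [0.1, 0.2, -0.7]
width: 0.0003
gripper_force: 0.0
```

Emit:
servo_tool(
  increments=[
    [0,0,0,0,0,7.2,1],
    [0,0,0,0,0,7.2,1],
    [0,0,0,0,0,7.2,1],
    [0,0,0,0,0,7.2,1],
    [0,0,0,0,0,7.2,1],
  ],
)

```text
clock: 5.3
position: [0.4834, -0.2006, 0.1364]
ee_rot: [0.093, 0.461, 0.878, 0.087]
contact_force: [-0.3, -0.5, -0.2]
width: 0.0001
gripper_force: 0.0
```

Emit:
servo_tool(
  increments=[
    [0,0,0,0,0,7.2,1],
    [0,0,0,0,0,7.2,1],
    [0,0,0,0,0,7.2,1],
    [0,0,0,0,0,7.2,1],
    [0,0,0,0,0,7.2,1],
  ],
)

```text
clock: 5.8
position: [0.4834, -0.2006, 0.1364]
ee_rot: [0.062, 0.71, 0.693, 0.112]
contact_force: [-1.1, 0.7, -0.5]
width: -0.0001
gripper_force: 0.0
```

Emit:
servo_tool(
  increments=[
    [0,0,0,0,0,7.2,1],
    [0,0,0,0,0,7.2,1],
    [0,0,0,0,0,7.2,1],
    [0,0,0,0,0,7.2,1],
    [0,0,0,0,0,7.2,1],
  ],
)

```text
clock: 6.3
position: [0.4834, -0.2006, 0.1364]
ee_rot: [0.024, 0.889, 0.439, 0.125]
contact_force: [0.9, -0.2, 0.1]
width: 0.0002
gripper_force: 0.0
```

Emit:
servo_tool(
  increments=[
    [0,0,0,0,0,7.2,1],
    [0,0,0,0,0,7.2,1],
    [0,0,0,0,0,7.2,1],
    [0,0,0,0,0,7.2,1],
    [0,0,0,0,0,7.2,1],
  ],
)

```text
clock: 6.8
position: [0.4834, -0.2007, 0.1365]
ee_rot: [-0.016, 0.981, 0.143, 0.127]
contact_force: [0.7, 0.2, -0.4]
width: 0.0003
gripper_force: 0.0
```

Emit:
servo_tool(
  increments=[
    [0,0,0,0,0,0,1],
    [0,0,0,0,0,0,1],
    [0,0,0,0,0,0,1],
    [0,0,0,0,0,0,1],
    [0,0,0,0,0,0,1],
  ],
)

```text
clock: 7.3
position: [0.483, -0.2007, 0.1359]
ee_rot: [-0.016, 0.981, 0.145, 0.127]
contact_force: [-0.2, 0.8, 0.1]
width: -0.0005
gripper_force: 0.0
```

```bash
python3 whr.py
python3 - <<'E'
from h import *
t=np.radians(15);Rb=boxR(V[2],t)
plan([(tip((-.025,0,.09),t),Rb,5,1),(tip((-.025,0,.07),t),Rb,10,1)])
E
```

```text
7.3 [ 0.483  -0.2007  0.1359] rot
 [[ 0.926  0.289  0.244]
 [ 0.281 -0.957  0.068]
 [ 0.253  0.005 -0.967]] F [-0.2  0.8  0.1] w -0.0005223950569216868 [-0.669  0.199  1.927  0.268  0.881  0.45 ]
tip box [-0.0309 -0.0005  0.1282] tilt 14.64922624636409
[-0.08, -0.01, 0.77, 0.07, 0.07, -0.02, 1],[-0.08, -0.01, 0.77, 0.07, 0.07, -0.02, 1],[-0.08, -0.02, 0.77, 0.07, 0.07, -0.02, 1],[-0.08, -0.01, 0.77, 0.07, 0.07, -0.02, 1],[-0.09, -0.01, 0.76, 0.07, 0.07, -0.02, 1],
-> [ 0.4885 -0.1985  0.0977]
[-0.05, -0.0, 0.19, 0.0, 0.0, -0.0, 1],[-0.05, -0.0, 0.19, 0.0, 0.0, -0.0, 1],[-0.05, -0.0, 0.19, 0.0, 0.0, -0.0, 1],[-0.05, -0.0, 0.19, 0.0, 0.0, -0.0, 1],[-0.05, -0.0, 0.2, 0.0, 0.0, -0.0, 1],
[-0.05, -0.0, 0.19, 0.0, 0.0, -0.0, 1],[-0.05, -0.0, 0.2, 0.0, 0.0, -0.0, 1],[-0.06, -0.0, 0.19, 0.0, 0.0, -0.0, 1],[-0.05, -0.0, 0.2, 0.0, 0.0, -0.0, 1],[-0.06, -0.0, 0.19, 0.0, 0.0, -0.0, 1],
-> [ 0.4885 -0.1986  0.0777]
```

Emit:
servo_tool(
  increments=[
    [-0.1,0,0.8,0,0,0,1],
    [-0.1,0,0.8,0,0,0,1],
    [-0.1,0,0.8,0,0,0,1],
    [-0.1,0,0.8,0,0,0,1],
    [-0.1,0,0.7,0,0,0,1],
  ],
)

```text
clock: 7.8
position: [0.4877, -0.1992, 0.0958]
ee_rot: [-0.016, 0.981, 0.145, 0.126]
contact_force: [-0.1, 0.6, -0.1]
width: -0.0
gripper_force: 0.0
```

Emit:
servo_tool(
  increments=[
    [-0.05,0,0.2,0,0,0,1],
    [-0.05,0,0.2,0,0,0,1],
    [-0.05,0,0.2,0,0,0,1],
    [-0.05,0,0.2,0,0,0,1],
    [-0.05,0,0.2,0,0,0,1],
  ],
)

```text
clock: 8.3
position: [0.4882, -0.1996, 0.0869]
ee_rot: [-0.016, 0.981, 0.145, 0.127]
contact_force: [-2.4, 0.5, 2.5]
width: 0.0001
gripper_force: 1.4
```

Emit:
servo_tool(
  increments=[
    [-0.05,0,0.2,0,0,0,1],
    [-0.05,0,0.2,0,0,0,1],
    [0,0,0,0,0,0,1],
    [0,0,0,0,0,0,1],
    [0,0,0,0,0,0,1],
  ],
)

```text
clock: 8.8
position: [0.4883, -0.1996, 0.0832]
ee_rot: [-0.016, 0.981, 0.145, 0.127]
contact_force: [-2.1, -0.3, 7.8]
width: 0.0001
gripper_force: 3.7
```

```bash
python3 whr.py
```

```text
8.8 [ 0.4883 -0.1996  0.0832] rot
 [[ 0.926  0.288  0.245]
 [ 0.281 -0.957  0.068]
 [ 0.254  0.006 -0.967]] F [-2.1 -0.3  7.8] w 8.273618294309908e-05 [-0.66   0.271  1.993  0.304  0.746  0.406]
tip box [-0.0255 -0.0011  0.0755] tilt 14.695357433836536
```

Emit:
servo_tool(
  increments=[
    [0,0,-1,0,0,0,1],
    [-1.5,0,-1.5,0,0,0,1],
    [-2.5,0,-2,0,0,0,1],
    [-2.5,0,-2.5,0,0,0,1],
    [-1.5,0,-2.5,0,0,0,1],
  ],
)

```text
clock: 9.3
position: [0.3888, -0.2279, 0.1543]
ee_rot: [-0.017, 0.981, 0.145, 0.126]
contact_force: [-0.7, -0.3, 0.4]
width: -0.0001
gripper_force: 0.0
```

Emit:
servo_tool(
  increments=[
    [0,0,0,0,0,0,1],
    [0,0,0,0,0,0,1],
    [0,0,0,0,0,0,1],
    [0,0,0,0,0,0,1],
    [0,0,0,0,0,0,1],
  ],
)

```text
clock: 9.8
position: [0.3911, -0.2278, 0.1533]
ee_rot: [-0.017, 0.981, 0.145, 0.126]
contact_force: [-0.1, -0.2, 0.1]
width: -0.0002
gripper_force: 0.0
```

```bash
python3 whr.py; python3 look.py w3.png
python3 - <<'E'
from h import *
snap('scene','s3.png');snap('top','t3.png')
a=cv2.imread('pics/w3.png');b=cv2.imread('pics/s3.png')[200:320,190:350]
b=cv2.resize(b,(640,480),interpolation=2)
cv2.imwrite('pics/m3.png',cv2.resize(np.hstack([a,b]),(800,300)))
E
```

```text
9.8 [ 0.3911 -0.2278  0.1533] rot
 [[ 0.926  0.289  0.243]
 [ 0.281 -0.957  0.07 ]
 [ 0.252  0.004 -0.968]] F [-0.1 -0.2  0.1] w -0.00018886742244802855 [-0.869  0.091  2.011  0.286  0.952  0.251]
tip box [-0.1268  0.0004  0.1456] tilt 14.614054549563312
9.8 [ 0.3911 -0.2278  0.1533] rot
 [[ 0.926  0.289  0.243]
 [ 0.281 -0.957  0.07 ]
 [ 0.252  0.004 -0.968]] F [-0.1 -0.2  0.1] w -0.00018886742244802855 [-0.869  0.091  2.011  0.286  0.952  0.251]
small_box 0.92 [328. 118.] [ 0.5178 -0.1945  0.    ]
rocker_end 0.66 [297. 121.] [ 0.4915 -0.1792  0.064 ]
```

View pics/m3.png

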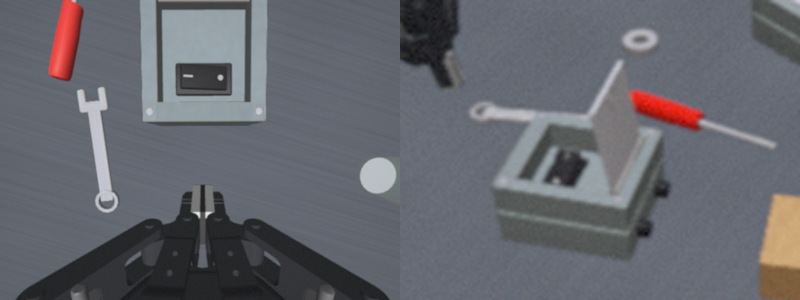

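The cover stands open at its spring angle, clear of the gripper. The rocker is visible and off, and the network's rocker_end is within 3 mm of my model.

Run:
```python
from h import *
t=np.radians(15);Rb=boxR(V[2],t)
plan([(tip((-.019,.024,.11),t),Rb,5,1),(tip((-.019,.024,.07),t),Rb,5,1),(tip((-.019,.024,.0585),t),Rb,5,1)])
```

```text
[1.91, -0.49, 1.25, 0.07, 0.07, -0.03, 1],[1.9, -0.49, 1.25, 0.07, 0.07, -0.03, 1],[1.9, -0.49, 1.25, 0.07, 0.07, -0.03, 1],[1.9, -0.48, 1.26, 0.07, 0.07, -0.03, 1],[1.91, -0.48, 1.25, 0.07, 0.07, -0.03, 1],
-> [ 0.4873 -0.1738  0.1178]
[-0.21, -0.0, 0.77, -0.0, 0.0, 0.0, 1],[-0.21, -0.0, 0.77, -0.0, 0.0, 0.0, 1],[-0.21, -0.0, 0.78, -0.0, 0.0, 0.0, 1],[-0.2, -0.0, 0.77, -0.0, 0.0, 0.0, 1],[-0.21, -0.0, 0.78, -0.0, 0.0, 0.0, 1],
-> [ 0.4872 -0.1738  0.0777]
[-0.06, -0.0, 0.22, -0.0, 0.0, 0.0, 1],[-0.06, -0.0, 0.22, -0.0, 0.0, 0.0, 1],[-0.06, -0.0, 0.22, -0.0, 0.0, 0.0, 1],[-0.06, -0.0, 0.22, -0.0, 0.0, 0.0, 1],[-0.06, -0.0, 0.23, -0.0, 0.0, 0.0, 1],
-> [ 0.4872 -0.1738  0.0662]
```

Emit:
servo_tool(
  increments=[
    [1.9,-0.5,1.2,0,0,0,1],
    [1.9,-0.5,1.2,0,0,0,1],
    [1.9,-0.5,1.2,0,0,0,1],
    [1.9,-0.5,1.3,0,0,0,1],
    [1.9,-0.4,1.3,0,0,0,1],
  ],
)

```text
clock: 10.65
position: [0.4877, -0.174, 0.1178]
ee_rot: [-0.016, 0.981, 0.145, 0.127]
contact_force: [-0.4, 0.5, -0.1]
width: 0.0001
gripper_force: 0.0
```

Emit:
servo_tool(
  increments=[
    [-0.2,0,0.8,0,0,0,1],
    [-0.2,0,0.8,0,0,0,1],
    [-0.2,0,0.8,0,0,0,1],
    [-0.2,0,0.8,0,0,0,1],
    [-0.2,0,0.7,0,0,0,1],
  ],
)

```text
clock: 11.15
position: [0.4866, -0.1751, 0.0771]
ee_rot: [-0.016, 0.981, 0.144, 0.126]
contact_force: [0.2, 1.0, 0.4]
width: 0.0002
gripper_force: 0.0
```

Emit:
servo_tool(
  increments=[
    [0,0,0,0,0,0,1],
    [-0.05,0,0.2,0,0,0,1],
    [-0.05,0,0.2,0,0,0,1],
    [-0.05,0,0.2,0,0,0,1],
    [0,0,0,0,0,0,1],
  ],
)

```text
clock: 11.65
position: [0.4874, -0.1747, 0.0716]
ee_rot: [-0.016, 0.981, 0.145, 0.127]
contact_force: [0.2, 0.6, 0.1]
width: 0.0004
gripper_force: 0.1
```

```bash
python3 whr.py
```

```text
11.65 [ 0.4874 -0.1747  0.0716] rot
 [[ 0.926  0.288  0.244]
 [ 0.28  -0.958  0.068]
 [ 0.253  0.005 -0.967]] F [0.2 0.6 0.1] w 0.0003878946978922906 [-0.617  0.272  2.032  0.311  0.698  0.436]
tip box [-0.0192  0.0231  0.0639] tilt 14.657260073476557
```

Emit:
servo_tool(
  increments=[
    [-0.05,0,0.2,0,0,0,1],
    [-0.05,0,0.2,0,0,0,1],
    [-0.05,0,0.2,0,0,0,1],
    [0,0,0,0,0,0,1],
    [0,0,0,0,0,0,1],
  ],
)

```text
clock: 12.15
position: [0.4875, -0.1746, 0.0655]
ee_rot: [-0.016, 0.981, 0.145, 0.127]
contact_force: [0.1, 2.5, 2.0]
width: 0.0001
gripper_force: 1.1
```

Emit:
servo_tool(
  increments=[
    [0,0,0.2,0,0,0,1],
    [0,0,0.1,0,0,0,1],
    [0,0,0,0,0,0,1],
    [0,0,0,0,0,0,1],
    [0,0,0,0,0,0,1],
  ],
)

```text
clock: 12.65
position: [0.4879, -0.1746, 0.0644]
ee_rot: [-0.016, 0.981, 0.145, 0.127]
contact_force: [-8.2, 1.5, 19.5]
width: 0.0001
gripper_force: 10.0
```

```bash
python3 whr.py
```

```text
12.65 [ 0.4879 -0.1746  0.0644] rot
 [[ 0.925  0.289  0.245]
 [ 0.281 -0.957  0.067]
 [ 0.254  0.006 -0.967]] F [-8.2  1.5 19.5] w 9.344282183515736e-05 [-0.616  0.283  2.041  0.319  0.678  0.425]
tip box [-0.0186  0.023   0.0566] tilt 14.692151112154258
```

Emit:
servo_tool(
  increments=[
    [0.2,0,-1,0,0,0,1],
    [0.4,0,-1.5,0,0,0,1],
    [0.4,0,-2,0,0,0,1],
    [-1.5,0.6,-2,0,0,0,1],
    [-2.5,0.6,-1,0,0,0,1],
  ],
)

```text
clock: 13.15
position: [0.4469, -0.2008, 0.1295]
ee_rot: [-0.014, 0.981, 0.146, 0.128]
contact_force: [-0.2, -0.4, -0.3]
width: 0.0003
gripper_force: 0.0
```

Emit:
servo_tool(
  increments=[
    [-3,0.6,-1.5,0,0,0,1],
    [-2.5,0.6,-1.5,0,0,0,1],
    [-1,0,-0.5,0,0,0,1],
    [0,0,0,0,0,0,1],
    [0,0,0,0,0,0,1],
  ],
)

```text
clock: 13.65
position: [0.3807, -0.2315, 0.1449]
ee_rot: [-0.016, 0.981, 0.145, 0.127]
contact_force: [0.4, 0.0, -0.1]
width: -0.0
gripper_force: 0.0
```

```bash
python3 whr.py; python3 look.py w4.png; python3 -c "
import cv2,numpy as np
a=cv2.imread('pics/w3.png')[0:220,200:450];b=cv2.imread('pics/w4.png')[0:220,200:450]
cv2.imwrite('pics/m4.png',cv2.resize(np.hstack([a,b]),(800,352),interpolation=2))"
```

```text
13.65 [ 0.3807 -0.2315  0.1449] rot
 [[ 0.926  0.288  0.244]
 [ 0.28  -0.958  0.068]
 [ 0.253  0.005 -0.967]] F [ 0.4  0.  -0.1] w -2.226213808779839e-05 [-0.896  0.092  2.036  0.295  0.932  0.216]
tip box [-1.378e-01 -1.000e-04  1.372e-01] tilt 14.67656295913702
13.65 [ 0.3807 -0.2315  0.1449] rot
 [[ 0.926  0.288  0.244]
 [ 0.28  -0.958  0.068]
 [ 0.253  0.005 -0.967]] F [ 0.4  0.  -0.1] w -2.226213808779839e-05 [-0.896  0.092  2.036  0.295  0.932  0.216]
cover_spot 0.45 [293. 106.] [ 0.4827 -0.1809  0.08  ]
cover_spot 0.43 [155. 228.] [ 0.3879 -0.121   0.08  ]
small_box 0.89 [324. 104.] [ 0.5154 -0.1914  0.    ]
rocker_end 0.61 [293. 107.] [ 0.4866 -0.1783  0.064 ]
```

View pics/m4.png

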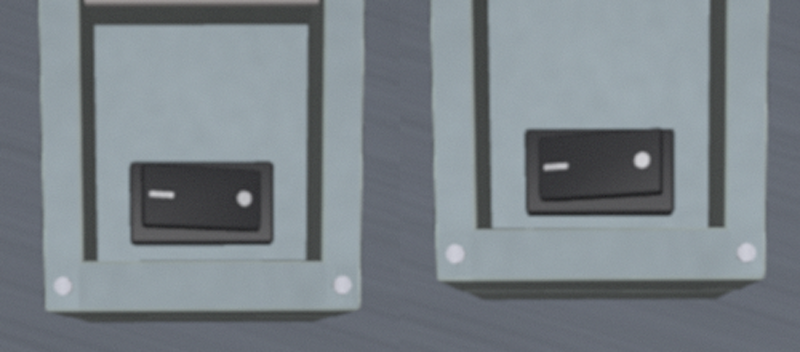

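Comparing before and after, the left (+y) end of the rocker is now down: it is on. Next I swing the cover shut from behind.

Run:
```python
from h import *
Rb=boxR(V[2],0)
g=[(tip((-.10,0,.23),0),Rb,5,1),(tip((.09,0,.23),0),Rb,5,1),(tip((.085,0,.15),0),Rb,5,1)]
for th in(1.15,.9,.68,.48,.3,.1):
    r=.078;g.append((tip((.055-r*np.cos(th)+.0025*np.sin(th)+.011,0,.0775+r*np.sin(th)+.0025*np.cos(th)),0),Rb,5 if th in(1.15,.1) else 2,1))
plan(g)
```

```text
[1.24, 0.01, -1.6, 0.06, -2.93, -0.02, 1],[1.15, 0.01, -1.67, 0.06, -2.93, -0.02, 1],[1.07, 0.01, -1.72, 0.06, -2.93, -0.02, 1],[0.98, 0.01, -1.78, 0.06, -2.93, -0.02, 1],[0.88, 0.01, -1.82, 0.06, -2.93, -0.02, 1],
-> [ 0.4187 -0.2198  0.238 ]
[3.8, -0.0, -0.0, -0.0, 0.0, -0.0, 1],[3.8, -0.0, -0.0, -0.0, 0.0, -0.0, 1],[3.8, -0.0, -0.0, -0.0, 0.0, -0.0, 1],[3.8, -0.0, -0.0, -0.0, 0.0, -0.0, 1],[3.8, -0.0, -0.0, -0.0, 0.0, -0.0, 1],
-> [ 0.6005 -0.1643  0.238 ]
[-0.1, -0.0, 1.6, -0.0, 0.0, -0.0, 1],[-0.1, -0.0, 1.6, -0.0, 0.0, -0.0, 1],[-0.1, -0.0, 1.6, -0.0, 0.0, -0.0, 1],[-0.1, -0.0, 1.6, -0.0, 0.0, -0.0, 1],[-0.1, -0.0, 1.6, -0.0, 0.0, -0.0, 1],
-> [ 0.5957 -0.1658  0.158 ]
[-0.97, 0.0, 0.01, -0.0, 0.0, -0.0, 1],[-0.97, 0.0, 0.0, -0.0, 0.0, -0.0, 1],[-0.97, 0.0, 0.01, -0.0, 0.0, -0.0, 1],[-0.97, 0.0, 0.0, -0.0, 0.0, -0.0, 1],[-0.98, 0.0, 0.01, -0.0, 0.0, -0.0, 1],
-> [ 0.5492 -0.18    0.1577]
[-0.85, 0.0, 0.48, -0.01, 0.0, -0.01, 1],[-0.84, 0.0, 0.47, -0.01, 0.0, -0.01, 1],-> [ 0.533  -0.1849  0.1482]
[-0.63, 0.0, 0.59, 0.0, 0.0, -0.0, 1],[-0.63, 0.0, 0.58, 0.0, 0.0, -0.0, 1],-> [ 0.521  -0.1886  0.1365]
[-0.45, 0.0, 0.64, 0.0, 0.0, -0.0, 1],[-0.44, 0.0, 0.64, 0.0, 0.0, -0.0, 1],-> [ 0.5125 -0.1912  0.1237]
[-0.29, 0.0, 0.64, 0.0, 0.0, -0.0, 1],[-0.28, 0.0, 0.64, 0.0, 0.0, -0.0, 1],-> [ 0.507  -0.1929  0.1109]
[-0.07, 0.0, 0.3, 0.0, 0.0, -0.0, 1],[-0.07, 0.0, 0.3, 0.0, 0.0, -0.0, 1],[-0.07, 0.0, 0.3, 0.0, 0.0, -0.0, 1],[-0.08, 0.0, 0.31, 0.0, 0.0, -0.0, 1],[-0.07, 0.0, 0.3, 0.0, 0.0, -0.0, 1],
-> [ 0.5036 -0.1939  0.0958]
```

Emit:
servo_tool(
  increments=[
    [1.2,0,-1.6,0,-2.9,0,1],
    [1.2,0,-1.7,0,-2.9,0,1],
    [1.1,0,-1.7,0,-2.9,0,1],
    [1,0,-1.8,0,-3,0,1],
    [0.8,0,-1.8,0,-3,0,1],
  ],
)

```text
clock: 14.4
position: [0.4186, -0.2192, 0.2393]
ee_rot: [0.003, 0.989, 0.146, -0.001]
contact_force: [0.4, -0.6, -0.5]
width: -0.0002
gripper_force: 0.0
```

Emit:
servo_tool(
  increments=[
    [3.8,0,0,0,0,0,1],
    [3.8,0,0,0,0,0,1],
    [3.8,0,0,0,0,0,1],
    [3.8,0,0,0,0,0,1],
    [3.8,0,0,0,0,0,1],
  ],
)

```text
clock: 14.9
position: [0.6015, -0.1636, 0.2377]
ee_rot: [0.003, 0.989, 0.146, -0.0]
contact_force: [0.3, -1.3, 0.4]
width: 0.0001
gripper_force: 0.0
```

Emit:
servo_tool(
  increments=[
    [0,0,0,0,0,0,1],
    [-0.1,0,2,0,0,0,1],
    [-0.1,0,2,0,0,0,1],
    [-0.1,0,2,0,0,0,1],
    [-0.1,0,2,0,0,0,1],
  ],
)

```text
clock: 15.4
position: [0.5952, -0.1662, 0.1572]
ee_rot: [0.003, 0.989, 0.146, -0.001]
contact_force: [0.3, 0.9, -0.5]
width: 0.0004
gripper_force: 0.0
```

```bash
python3 whr.py
```

```text
15.4 [ 0.5952 -0.1662  0.1572] rot
 [[ 0.957  0.289 -0.   ]
 [ 0.289 -0.957 -0.005]
 [-0.002  0.005 -1.   ]] F [ 0.3  0.9 -0.5] w 0.00040856934034230166 [-0.382  0.392  1.538 -0.005  1.209  0.897]
tip box [ 0.0844 -0.0003  0.1492] tilt -0.10296484386117322
```

Emit:
servo_tool(
  increments=[
    [-1,0,0,0,0,0,1],
    [-1,0,0,0,0,0,1],
    [-1,0,0,0,0,0,1],
    [-1,0,0,0,0,0,1],
    [-0.9,0,0,0,0,0,1],
  ],
)

```text
clock: 15.9
position: [0.5486, -0.1813, 0.1595]
ee_rot: [0.003, 0.989, 0.146, 0.001]
contact_force: [2.3, 0.3, -0.5]
width: -0.0001
gripper_force: 0.6
```

Emit:
servo_tool(
  increments=[
    [-0.9,0,0.5,0,0,0,1],
    [-0.8,0,0.5,0,0,0,1],
    [-0.6,0,0.6,0,0,0,1],
    [-0.6,0,0.6,0,0,0,1],
    [-0.5,0,0.6,0,0,0,1],
  ],
)

```text
clock: 16.4
position: [0.5159, -0.191, 0.1298]
ee_rot: [0.003, 0.989, 0.146, -0.0]
contact_force: [-0.2, 1.0, 2.5]
width: -0.0003
gripper_force: 1.1
```

Emit:
servo_tool(
  increments=[
    [-0.5,0,0.6,0,0,0,1],
    [-0.3,0,0.6,0,0,0,1],
    [-0.3,0,0.6,0,0,0,1],
    [-0.3,0,0.3,0,0,0,1],
    [-0.3,0,0.3,0,0,0,1],
  ],
)

```text
clock: 16.9
position: [0.5002, -0.1956, 0.1061]
ee_rot: [0.003, 0.989, 0.146, 0.0]
contact_force: [3.2, 0.9, 1.5]
width: 0.0
gripper_force: 1.1
```

```bash
python3 whr.py
python3 - <<'E'
from h import *
snap('scene','s5.png');b=cv2.imread('pics/s5.png')[180:330,180:380]
cv2.imwrite('pics/s5c.png',cv2.resize(b,(640,480),interpolation=2))
E
```

```text
16.9 [ 0.5002 -0.1956  0.1061] rot
 [[ 0.957  0.289  0.001]
 [ 0.289 -0.957 -0.005]
 [-0.001  0.005 -1.   ]] F [3.2 0.9 1.5] w 7.13137379489428e-06 [-0.5    0.328  1.788 -0.005  1.022  0.781]
tip box [-0.0151 -0.0007  0.0981] tilt -0.04013401975958754
```

View pics/s5c.png

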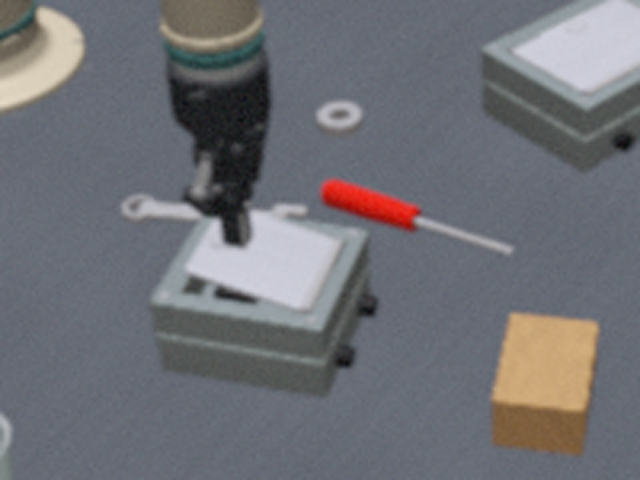

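The cover is under the fingertip, about 15° from shut. I press it down to the stop.

Emit:
servo_tool(
  increments=[
    [-0.3,0,0.4,0,0,0,1],
    [-0.3,0,0.4,0,0,0,1],
    [-0.2,0,0.4,0,0,0,1],
    [-0.1,0,0.4,0,0,0,1],
    [0,0,0.2,0,0,0,1],
  ],
)

```text
clock: 17.45
position: [0.4911, -0.1985, 0.088]
ee_rot: [0.003, 0.989, 0.146, -0.0]
contact_force: [1.4, 0.4, 2.5]
width: -0.0001
gripper_force: 1.4
```

Emit:
servo_tool(
  increments=[
    [0,0,0.2,0,0,0,1],
    [0,0,0.2,0,0,0,1],
    [0,0,0.2,0,0,0,1],
    [0,0,0.1,0,0,0,1],
    [0,0,0,0,0,0,1],
  ],
)

```text
clock: 17.95
position: [0.4912, -0.1985, 0.0826]
ee_rot: [0.003, 0.989, 0.146, -0.0]
contact_force: [-2.7, 0.6, 11.3]
width: 0.0003
gripper_force: 6.0
```

```bash
python3 whr.py
```

```text
17.95 [ 0.4912 -0.1985  0.0826] rot
 [[ 0.957  0.289  0.   ]
 [ 0.289 -0.957 -0.006]
 [-0.001  0.006 -1.   ]] F [-2.7  0.6 11.3] w 0.00028630256230273394 [-0.512  0.346  1.833 -0.006  0.96   0.769]
tip box [-0.0246 -0.0008  0.0746] tilt -0.08600008318227867
```

At the stop with 11 N. Now release straight up and check.

Emit:
servo_tool(
  increments=[
    [0,0,-1,0,0,0,1],
    [0,0,-2,0,0,0,1],
    [0,0,-3,0,0,0,1],
    [0,0,-3,0,0,0,1],
    [-2,0,-3,0,0,0,1],
  ],
)

```text
clock: 18.45
position: [0.4735, -0.2032, 0.2022]
ee_rot: [0.002, 0.989, 0.147, 0.0]
contact_force: [0.1, -0.7, 0.1]
width: 0.0001
gripper_force: 0.0
```

Emit:
servo_tool(
  increments=[
    [-3,0,-2,0,0,0,1],
    [-3,0,0,0,0,0,1],
    [-3,0,0,0,0,0,1],
    [0,0,0,0,0,0,1],
    [0,0,0,0,0,0,1],
  ],
)

```text
clock: 18.95
position: [0.3859, -0.2293, 0.2215]
ee_rot: [0.003, 0.989, 0.145, 0.0]
contact_force: [-0.6, -0.8, -0.0]
width: -0.0001
gripper_force: 0.0
```

Run:
```python
from h import *
snap('scene','s6.png');snap('top','t6.png')
b=cv2.resize(cv2.imread('pics/s6.png')[150:330,180:420],(640,480),interpolation=2);a=cv2.resize(cv2.imread('pics/t6.png')[150:390,220:540],(640,480),interpolation=2)
cv2.imwrite('pics/m6.png',cv2.resize(np.hstack([a,b]),(800,300)))
st()
```

```text
19.05 [ 0.3868 -0.2293  0.2214] rot
 [[ 0.957  0.289  0.001]
 [ 0.289 -0.957 -0.005]
 [-0.     0.005 -1.   ]] F [ 0.2 -0.2  0.1] w -7.252374784939879e-05 [-0.688  0.096  1.784 -0.003  1.257  0.591]
```

View pics/m6.png

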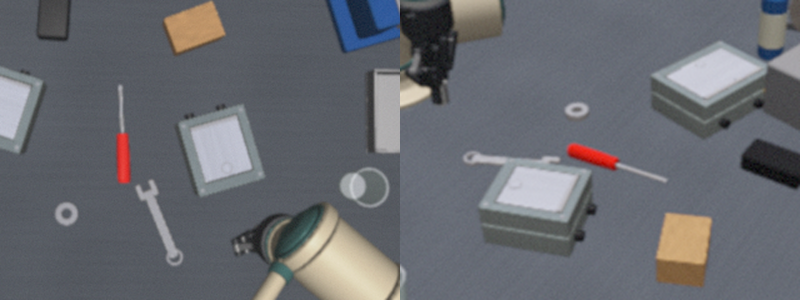

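The small box's cover is shut flush, nothing else has moved, and the arm is clear.

```bash
python3 -c "
from rig import manip;print(manip.sign_off())"
```

```text
the job is handed in; nothing more can be done
None
```

The narrow box is switched on: I popped its cover open, pushed the rocker's raised end fully down, and pressed the cover shut again, which looks flush in the last pictures. The wide box stayed shut, nothing else appears to have moved, and I handed the job in at about 19 s; joint 6 once read -2.704 against its -2.70 limit (early on) before I backed off, and that could count against it.

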